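# Lay the abacus in its case and lower the lid

## Robot

A 6-joint arm with a two-finger parallel gripper is mounted at the origin on the work surface. World frame = base frame: x ahead of the robot, y to its left, z up, the work surface at z = 0. Lengths are in m, angles in rad, forces in N, time in s.
With the tool pointing down it reaches from about 0.3 to 0.875 m from the base axis. Payload 6.4 kg.
Tool frame: the origin (TCP) lies midway between the tips of the shut fingers; the grasp point (between the pads) lies 19 mm behind it; z points along the fingers, y is the line along which they close (so a half turn about z gives the same grasp; the last joint's range is limited). The gripper opens to 85 mm and grips with 20 to 120 N. Pads are 22 mm wide; open, the fingers measure 114 mm over their backs; the gripper's body (76 mm by 85 mm) begins 54 mm behind the grasp point. The pads swing forward as they close: fully open they stand 13 mm farther back than shut.
Start: joints at [-1.321, 0.181, 1.607, -0, 1.354, -0.206], TCP at [0.253, -0.516, 0.231] pointing down, gripper open.
Joint ranges: [-2.99, 2.99], [-0.89, 2.07], [0.3, 2.58], [-1.14, 4.28], [0, 2.63], [-3.12, 3.12]. Speed limits (rad/s): [2.57, 2.57, 3.01, 3.14, 3.14, 3.14].

## Interface

Orientations are given as a unit quaternion [w, x, y, z].
In Python, from bench import ctrl, vision, workorder gives the robot as it stands. The module is installed in compiled form; this text tells all that it offers.
- The arm moves only by the tool servo_tool, never from a script. Its argument "steps" is a list of rows, each an object of numbers: "dx", "dy", "dz": the shift along the world's x, y, z as a fraction of full scale; "wx", "wy", "wz": the turn, a rotation vector about the world's x, y, z as a fraction of full scale. A call has exactly 5 rows; each row is the pose to reach, as a shift and turn from the pose commanded when the call began, turning the shorter way round; what a row does not reach only later rows make up. Full scale, the value 1, is 100 mm for a shift and pi rad for a turn. A row lasts 1/12 s, in which the tool goes at most 41.7 mm and 7.16 degrees, less where a joint would pass 70% of its speed; a pose out of reach is approached as far as the arm can. A call with a number of a shift or a turn outside -1 to 1 is refused whole. A call with a gripper value outside its range is refused whole. "jaw" is the opening, from 0 (shut) to 1 (fully open), set as the call begins (left out, the last holds). The fingers move at their own pace and stop on an object; the grip force is fixed at half the most. Time passes only in rows, so rows that repeat a pose let the fingers close, or fill a call up. It gives the time, the measured TCP pose, the force, the opening and the grip force at its end, in the units of the state.
- ctrl.get_obs(): the state, without advancing time (a new reading comes with each control period).
- vision.camera(name): name is "side" or "top"; returns a dict with "frame" (420x560x3 uint8, red, green, blue), "vfov" (degrees; the focal length in pixels is half the picture's height over the tangent of half this angle, whatever the lens; pixels are square), "cx", "cy" (the principal point, pixels), "camera_from_world" (4x4, takes a point from world to camera coordinates). Camera axes: x right, y up, looking along -z (the intrinsics and any distortion apply to the point x, -y, -z); pixel columns grow to the right and rows downward; lengths in m; the calibration is good to about 2 mm. A picture is of the moment at which its call begins. There is no depth.
- workorder.hand_in(): hands the job in; it is judged then, once.
The state is a dict: "time_s": time; "q": joint angles; "dq": joint speeds; "joint_efforts": joint torques, N m; "eef_pos": TCP position; "eef_rot": TCP orientation; "wrist_force": force on the tool from outside, world axes, zero at the start; "torque": the same for the moment, N m; "opening": opening from 0.0 (shut) to 1.0 (fully open); "grasp_force": force on a finger pad.
Only numpy, scipy, OpenCV 4.12 (cv2) and the standard library are available. Lean on these libraries where they do the work, as an engineer would, in place of code of your own. Each camera call takes 0.05 s, during which the arm holds its last target. There are 200 camera calls.

## Task

Take the shorter of the two abacuses out of the stand and lay it down flat on the black mat, letting go of it there. Then pick it up again, lay it flat inside the grey case without dropping it, and gently lower the hinged lid until it is fully shut. Leave everything else where it is.

Things in the scene. Friction and masses are not known exactly. Their poses are not given: they have to be found in the camera images.
- short_abacus: the shorter abacus, wood frame, black beads: rigid bar 145 long (x), 18 thick (y), 60 wide (z) mm, 0.1-0.2 kg, origin at its centre. Starts on its long edge in a stand groove, z up, top 70 mm above the table; grip it there across the 18 mm. Stands alone on a flat surface; tips over if its top is pushed along y. Flat (either face up) it is 18 high; grip across the 60 mm
- long_abacus: the longer abacus, same make, 193 x 18 x 60 mm, standing in the other groove, 95 mm from the first (centre to centre). Stays where it is; which groove holds which abacus varies
- stand: plywood stand fixed to the table, 130 (x) x 150 (y) mm, base 10 mm thick. Two grooves along its x at y = +47.5 and -47.5 mm, 23 mm wide, between cheeks that rise to 32 mm above the table. Origin at the centre of its underside. It stands on one side of the mat, the case on the other; sides vary
- mat: black rubber mat fixed to the table, 200 x 200 x 3 mm, origin at the centre of its underside (top 3 mm above)
- case: open grey plastic case fixed to the table, 138 (x) x 172 (y) x 34 mm high without lid, walls and floor 4 mm: inside 130 x 164, 30 deep. Origin at the centre of its underside. The abacus fits in flat, its length along the case's y. The lid is hinged on the +x rim, away from the robot
- case_lid (a joint): lid angle (rad): 0 fully shut, 1.57 upright; starts at 1.57-1.8, stop at 1.9. Flat grey plate 138 (hinge to free edge) x 172 x 6 mm with a tab 50 wide, 6 thick, 13 mm out from the middle of the free edge. Stiff hinge: stays at any angle; 1 to 3 N at the free edge moves it. Can be pushed over from behind (+x side), then down from above
- case_lid_hinge (a point): middle of the hinge line, on top of the case's +x rim: 69 mm along the case's x from its origin, 34 mm above the table. Turns with the lid; its y axis is the hinge line, the lid plate runs from here along its -x, outer (top) face 6 mm along its z
- case_lid_edge (a point): the middle of the lid's free edge, on its outer (top when shut) face
- tea_bottle: bystander: standing green bottle, 62 dia x 170 mm, origin under its base
- tape_roll: bystander: clear roll of tape lying flat, 84 dia x 22 mm, origin under its centre
- brush: bystander: small hand brush lying beyond the mat, 180 mm long along its x
- carton: bystander: small cardboard box 90 x 70 x 60 mm, origin under its centre
- eraser: bystander: blue board eraser 50 x 110 x 30 mm, origin under its centre
- pen_cup: bystander: white cup 72 dia x 95 mm, origin under its base
Mind the look-alikes: they are no part of the job. What is shaped like the case but purple is not meant.

How it is judged:
On the way:
1. the shorter abacus lies flat on the mat, let go (angle between the y axis of short_abacus and the z axis of mat, either way round below 0.12 rad and horizontal distance between short_abacus and mat below 0.1 m and height (world z) of short_abacus below 0.022 m and contact force between the fingers and short_abacus below 0.05 N and linear speed of short_abacus below 0.03 m/s), for 0.2 s.
At the end, for the whole second after the job is handed in: The shorter abacus lies flat (within 5 degrees) at rest on the floor inside the case, the lid is shut to within 0.03 rad, the longer abacus is within 30 mm and every other loose thing within 50 mm of where it started (angle between the y axis of short_abacus and the z axis of case, either way round below 0.08 rad and x of short_abacus in the frame of case between -0.04 and 0.04 m and y of short_abacus in the frame of case between -0.015 and 0.015 m and height (world z) of short_abacus below 0.02 m and linear speed of short_abacus below 0.02 m/s and value of joint case_lid below 0.03 rad and distance of long_abacus from where it was at the start of the episode below 0.03 m and distance of each of tea_bottle, tape_roll, brush, carton, eraser, pen_cup from where it was at the start of the episode below 0.05 m); the robot touches nothing.
It fails at once if the lid is slammed: it swings towards shut faster than 4 rad/s (velocity of joint case_lid below -4 rad/s).
It fails at once if the shorter abacus is dropped: it moves faster than 0.85 m/s with no finger on it (tipping over from its edge stays below this) (linear speed of short_abacus above 0.85 m/s and contact force between the fingers and short_abacus below 0.05 N).
It fails at once if the longer abacus is moved by more than 30 mm (distance of long_abacus from where it was at the start of the episode above 0.03 m).
It fails at once if a bystander (bottle, tape roll, brush, carton, eraser, cup) is moved by more than 50 mm (distance of any of tea_bottle, tape_roll, brush, carton, eraser, pen_cup from where it was at the start of the episode above 0.05 m).
It also fails if it takes over 72 s, if anything falls off the work surface, if the arm or the gripper's body presses on something with over 40 N, if the wrist force passes 120 N, or if a joint passes its speed limit or range.

## Working session

There is one attempt and no reset: what is moved stays moved. The work goes in short steps, Python scripts to look and compute and a tool call to move; the robot and the scene stay as the last step left them, time stands still between calls to the robot, and variables do not carry over. Pictures are saved under pics/ and viewed, at most 10 in all, crops included, and the job is handed in when it is done.

Besides the shell and the picture viewer there is one more tool, called after "Request:" in YAML: its name, and indented under it one key for each argument. servo_tool: Moves the arm, as the interface text tells. Its arguments: {"type":"object","properties":{"steps":{"type":"array","items":{"type":"object","properties":{"dx":{"type":"number"},"dy":{"type":"number"},"dz":{"type":"number"},"wx":{"type":"number"},"wy":{"type":"number"},"wz":{"type":"number"}}}},"jaw":{"type":"number"}},"required":["steps"]}

```bash
mkdir -p pics; cat > h.py <<'E'
import numpy as np, cv2
from bench import ctrl, vision, workorder
def cam(n):
    c=vision.camera(n); np.savez(f'/tmp/{n}.npz',**{k:np.array(v) for k,v in c.items()}); return c
def save(c,f): cv2.imwrite('pics/'+f,cv2.cvtColor(c['frame'],cv2.COLOR_RGB2BGR))
def ray(c,u,v,z):
    H=c['frame'].shape[0]; f=H/2/np.tan(np.radians(float(c['vfov']))/2)
    d=np.array([(u-c['cx'])/f,-(v-c['cy'])/f,-1.]); T=np.linalg.inv(c['camera_from_world'])
    o=T[:3,3]; w=T[:3,:3]@d; return o+w*(z-o[2])/w[2]
def proj(c,p):
    H=c['frame'].shape[0]; f=H/2/np.tan(np.radians(float(c['vfov']))/2)
    q=c['camera_from_world']@np.append(p,1); return np.array([c['cx']-f*q[0]/q[2],c['cy']+f*q[1]/q[2]])
E
python3 - <<'E'
from h import *
for n in('top','side'):
    c=cam(n); save(c,n+'0.png'); print({k:v for k,v in c.items() if k!='frame'})
o=ctrl.get_obs();print(o)
E
```

```text
{'vfov': 56.97286204355271, 'cx': 279.88270303487417, 'cy': 204.91601905180852, 'camera_from_world': array([[ 0.01359199, -0.99980111,  0.01459448, -0.02375728],
       [ 0.99153195,  0.01536193,  0.12895119, -0.5518732 ],
       [-0.12914974,  0.01271819,  0.99154354, -0.98049677],
       [ 0.        ,  0.        ,  0.        ,  1.        ]])}
{'vfov': 50.068772751537466, 'cx': 280.6782459129783, 'cy': 201.66309562826248, 'camera_from_world': array([[-0.90977878, -0.41506496,  0.00486298,  0.4923709 ],
       [ 0.31587575, -0.68467069,  0.65684744, -0.20762319],
       [-0.26930482,  0.59912196,  0.75400782, -0.95608648],
       [ 0.        ,  0.        ,  0.        ,  1.        ]])}
{'time_s': 0.1, 'q': array([-1.32130870e+00,  1.81489514e-01,  1.60791273e+00,  2.59327962e-05,
        1.35376444e+00, -2.06312965e-01]), 'dq': array([ 2.67576483e-03, -2.25696481e-03, -1.84535302e-03, -1.17709949e-03,
       -1.90091826e-03,  4.38184310e-05]), 'joint_efforts': array([ 5.14856288e-05, -4.45878875e+01, -3.52237558e+01, -4.30496402e-04,
        4.06004197e-03,  1.34182201e-05]), 'eef_pos': array([ 0.25299765, -0.51580671,  0.23045914]), 'eef_rot': array([-7.87102547e-04,  9.74143265e-01,  2.25929810e-01, -4.33111473e-06]), 'wrist_force': array([-1.12266995,  0.19493039,  0.44985301]), 'torque': array([ 0.02823689, -0.00752263, -0.03298243]), 'grasp_force': 0.0, 'opening': 1.0004435256730797}
```

View pics/top0.png

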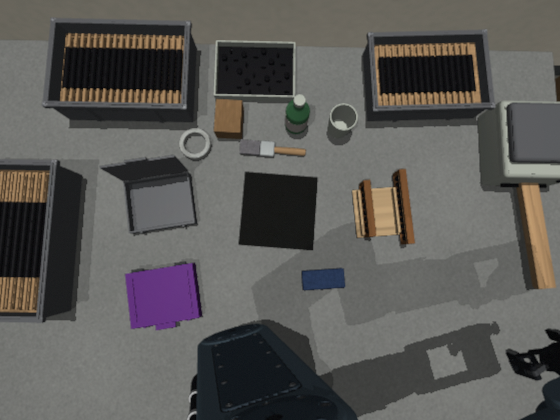

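View pics/side0.png

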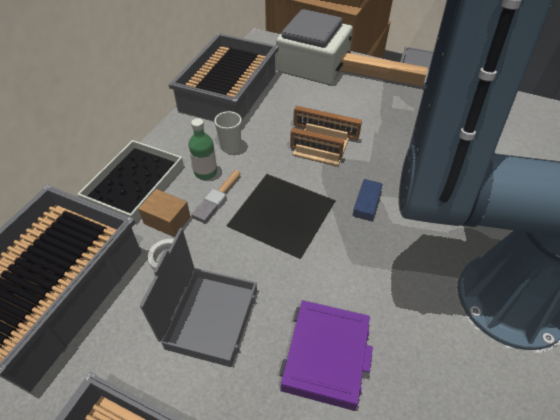

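The top view shows the short abacus at about (368,208), the long one at (406,207), the mat at (279,211) and the case at (163,203) with its lid at (145,167). The side view agrees with this. Next I'll crop in closer to get corners.

```bash
python3 - <<'E'
from h import *
c=dict(np.load('/tmp/top.npz')); f=c['frame'][:,:,::-1]
a=cv2.resize(f[150:240,95:210],None,fx=6,fy=6,interpolation=cv2.INTER_CUBIC)
b=cv2.resize(f[160:250,345:420],None,fx=6,fy=6,interpolation=cv2.INTER_CUBIC)
im=np.hstack([a,b])[:, :]; im=cv2.resize(im,(798,int(im.shape[0]*798/im.shape[1])))
print(im.shape, 798/190)
cv2.imwrite('pics/crop0.png',cv2.convertScaleAbs(im,alpha=1.6))
# mat
g=cv2.cvtColor(f,cv2.COLOR_BGR2GRAY); m=(g<28).astype(np.uint8)
n,l,s,ce=cv2.connectedComponentsWithStats(m); i=l[211,279]
ct=max(cv2.findContours((l==i).astype(np.uint8),0,2)[0],key=cv2.contourArea); r=cv2.minAreaRect(ct)
print('mat',r,[ray(c,*p,.003).round(4) for p in cv2.boxPoints(r)], ray(c,*r[0],.003))
# brown
hsv=cv2.cvtColor(f,cv2.COLOR_BGR2HSV)
m=((hsv[...,0]<15)&(hsv[...,1]>120)&(hsv[...,2]>40)).astype(np.uint8)
n,l,s,ce=cv2.connectedComponentsWithStats(m)
for i in range(1,n):
  if s[i][4]>40 and 340<ce[i][0]<430 and 150<ce[i][1]<260:
    ct=max(cv2.findContours((l==i).astype(np.uint8),0,2)[0],key=cv2.contourArea); r=cv2.minAreaRect(ct)
    print(s[i],r,[ray(c,*p,.07).round(4) for p in cv2.boxPoints(r)],ray(c,*r[0],.07))
E
```

```text
(378, 798, 3) 4.2
mat ((278.3443908691406, 210.72938537597656), (73.24608612060547, 71.6866226196289), 4.610649108886719) [array([0.4507, 0.0918, 0.003 ]), array([0.6457, 0.0814, 0.003 ]), array([ 0.6326, -0.1189,  0.003 ]), array([ 0.4378, -0.1036,  0.003 ])] [ 0.54051565 -0.01220542  0.003     ]
[393 169  21  75 574] ((402.9693603515625, 206.2369384765625), (74.1967544555664, 13.260063171386719), 83.34557342529297) [array([ 0.6426, -0.3034,  0.07  ]), array([ 0.6472, -0.3376,  0.07  ]), array([ 0.458, -0.354,  0.07 ]), array([ 0.4536, -0.3206,  0.07  ])] [ 0.54918514 -0.32900867  0.07      ]
[359 180  17  57 396] ((367.11541748046875, 208.423095703125), (55.93966293334961, 10.791020393371582), 82.87498474121094) [array([ 0.6118, -0.2156,  0.07  ]), array([ 0.6158, -0.2432,  0.07  ]), array([ 0.4737, -0.2585,  0.07  ]), array([ 0.47  , -0.2314,  0.07  ])] [ 0.5421637  -0.23724876  0.07      ]
```

View pics/crop0.png

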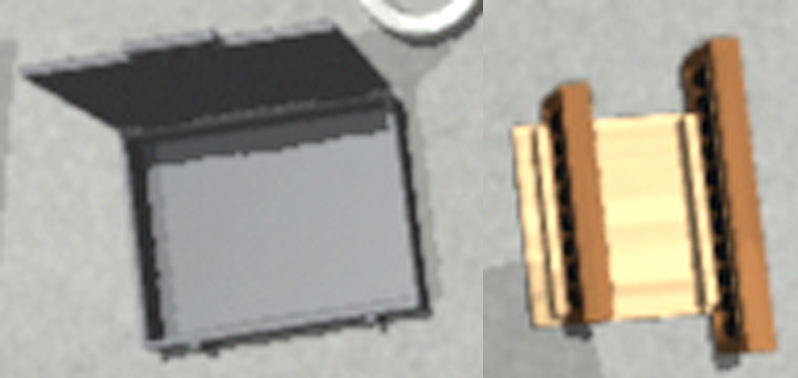

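The crop gives these corners:
- **Case rim:** (125,132), (398,100), (430,312), (148,350).
- **Short abacus top strip:** (555,85), (590,85), (611,318), (580,320).
- **Lid free edge:** (22,72) to (335,27).

```bash
python3 - <<'E'
from h import *
c=dict(np.load('/tmp/top.npz')); s=dict(np.load('/tmp/side.npz'))
L=lambda X,Y,z: ray(c,95+X/4.2-.4,150+Y/4.2-.4,z); R=lambda X,Y,z: ray(c,345+(X-483)/4.2-.4,160+Y/4.2-.4,z)
k=np.array([L(*p,.034) for p in [(125,132),(398,100),(430,312),(148,350)]]);print('case',k.round(4),k.mean(0))
d=k[0]+k[1]-k[2]-k[3];print('yaw x',np.arctan2(d[1],d[0]),np.arctan2(*(k[0]-k[1]+k[3]-k[2])[:2])*-1, np.linalg.norm(k[0]-k[1]),np.linalg.norm(k[1]-k[2]),np.linalg.norm(k[2]-k[3]),np.linalg.norm(k[3]-k[0]))
for n,P in (('short',[(555,85),(590,85),(611,318),(580,320)]),('long',[(705,40),(738,38),(776,348),(745,350)])):
  a=np.array([R(*p,.07) for p in P]); d=a[0]+a[1]-a[2]-a[3]; print(n,a.mean(0),np.arctan2(d[1],d[0]),np.linalg.norm(d)/2,np.linalg.norm(a[0]-a[1]))
for z in(.16,.165,.17,.175,.18):print(z,L(22,72,z).round(4),L(335,27,z).round(4))
# check with side projections
for p in k: print(proj(s,p).round(1))
print(proj(s,[.542,-.237,.07]))
E
```

```text
case [[0.6096 0.3952 0.034 ]
 [0.6329 0.2253 0.034 ]
 [0.4992 0.1997 0.034 ]
 [0.4732 0.3722 0.034 ]] [0.55370375 0.29808682 0.034     ]
yaw x 0.17824333442991297 0.1431869106795819 0.17150306807983515 0.13612421442070197 0.17449308943451788 0.13834690688071552
short [ 0.54475127 -0.24113602  0.07      ] 0.0817161346255997 0.14311264938441295 0.021470091405958687
long [ 0.55161731 -0.33676457  0.07      ] 0.09657597474038553 0.19032816445950748 0.020468636329783536
0.16 [0.6187 0.4042 0.16  ] [0.6471 0.2335 0.16  ]
0.165 [0.6176 0.4019 0.165 ] [0.6459 0.2322 0.165 ]
0.17 [0.6165 0.3996 0.17  ] [0.6446 0.2308 0.17  ]
0.175 [0.6154 0.3973 0.175 ] [0.6433 0.2295 0.175 ]
0.18 [0.6142 0.395  0.18  ] [0.642  0.2281 0.18  ]
[162.2 339.7]
[198.4 266.7]
[259.5 279.8]
[230.9 358.2]
[317.66142118 136.80668201]
```

Request:
servo_tool:
  steps:
    - {"dx": 0.2, "dy": 0.2, "wz": -0.04}
    - {"dx": 0.4, "dy": 0.4, "wz": -0.08}
    - {"dx": 0.6, "dy": 0.6, "wz": -0.118}
    - {"dx": 0.8, "dy": 0.75, "wz": -0.118}
    - {"dx": 0.97, "dy": 0.92, "wz": -0.118}
  jaw: 1

```text
$.steps[0]: bad value
```

Request:
servo_tool:
  steps:
    - {"dx": 0.2, "dy": 0.2}
    - {"dx": 0.4, "dy": 0.4}
    - {"dx": 0.6, "dy": 0.6}
    - {"dx": 0.8, "dy": 0.75}
    - {"dx": 0.97, "dy": 0.92}

```text
$.steps[0]: bad value
```

Request:
servo_tool:
  steps:
    - {"dx": 0.2, "dy": 0.2}
    - {"dx": 0.4, "dy": 0.4}
    - {"dx": 0.7, "dy": 0.65}
    - {"dx": 0.97, "dy": 0.91, "dz": -0.2}
    - {"dx": 0.97, "dy": 0.91, "dz": -0.4}

```text
$.steps[0]: bad value
```

Request:
servo_tool:
  steps:
    - {"dz": -0.2}
    - {"dz": -0.4}
    - {"dz": -0.6}
    - {"dz": -0.6}
    - {"dz": -0.6}

```text
$.steps[0]: bad value
```

Request:
servo_tool:
  steps:
    - {"dx": 0.2, "dy": 0.2, "dz": 0, "wx": 0, "wy": 0, "wz": -0.04}
    - {"dx": 0.4, "dy": 0.4, "dz": 0, "wx": 0, "wy": 0, "wz": -0.08}
    - {"dx": 0.6, "dy": 0.6, "dz": 0, "wx": 0, "wy": 0, "wz": -0.118}
    - {"dx": 0.8, "dy": 0.75, "dz": 0, "wx": 0, "wy": 0, "wz": -0.118}
    - {"dx": 0.97, "dy": 0.92, "dz": 0, "wx": 0, "wy": 0, "wz": -0.118}
  jaw: 1

```text
time_s: 0.52
eef_pos: [0.351, -0.4232, 0.2309]
eef_rot: [-0.0, 0.999, 0.042, -0.0]
wrist_force: [-1.3, -0.2, 0.2]
opening: 0.999
grasp_force: 0.0
```

Request:
servo_tool:
  steps:
    - {"dx": 0.2, "dy": 0.2, "dz": 0, "wx": 0, "wy": 0, "wz": 0}
    - {"dx": 0.4, "dy": 0.4, "dz": 0, "wx": 0, "wy": 0, "wz": 0}
    - {"dx": 0.6, "dy": 0.6, "dz": 0, "wx": 0, "wy": 0, "wz": 0}
    - {"dx": 0.8, "dy": 0.75, "dz": 0, "wx": 0, "wy": 0, "wz": 0}
    - {"dx": 0.97, "dy": 0.92, "dz": 0, "wx": 0, "wy": 0, "wz": 0}

```text
time_s: 0.93
eef_pos: [0.4481, -0.3311, 0.2309]
eef_rot: [-0.0, 0.999, 0.043, -0.0]
wrist_force: [-0.7, -0.7, -0.1]
opening: 1.001
grasp_force: 0.0
```

Request:
servo_tool:
  steps:
    - {"dx": 0.2, "dy": 0.2, "dz": 0, "wx": 0, "wy": 0, "wz": 0}
    - {"dx": 0.4, "dy": 0.4, "dz": 0, "wx": 0, "wy": 0, "wz": 0}
    - {"dx": 0.7, "dy": 0.65, "dz": 0, "wx": 0, "wy": 0, "wz": 0}
    - {"dx": 0.97, "dy": 0.91, "dz": -0.2, "wx": 0, "wy": 0, "wz": 0}
    - {"dx": 0.97, "dy": 0.91, "dz": -0.4, "wx": 0, "wy": 0, "wz": 0}

```text
time_s: 1.35
eef_pos: [0.5486, -0.2373, 0.1922]
eef_rot: [0.0, 0.999, 0.045, 0.002]
wrist_force: [-0.7, 0.2, 0.4]
opening: 0.999
grasp_force: 0.0
```

Request:
servo_tool:
  steps:
    - {"dx": 0, "dy": 0, "dz": -0.2, "wx": 0, "wy": 0, "wz": 0}
    - {"dx": 0, "dy": 0, "dz": -0.4, "wx": 0, "wy": 0, "wz": 0}
    - {"dx": 0, "dy": 0, "dz": -0.6, "wx": 0, "wy": 0, "wz": 0}
    - {"dx": 0, "dy": 0, "dz": -0.6, "wx": 0, "wy": 0, "wz": 0}
    - {"dx": 0, "dy": 0, "dz": -0.6, "wx": 0, "wy": 0, "wz": 0}

```text
time_s: 1.77
eef_pos: [0.5431, -0.2406, 0.13]
eef_rot: [-0.001, 0.999, 0.043, -0.001]
wrist_force: [0.6, 0.4, -0.6]
opening: 1.0
grasp_force: 0.0
```

```bash
python3 - <<'E'
from h import *
s=cam('side'); cv2.imwrite('pics/s1.png',cv2.resize(s['frame'][60:220,240:450,::-1],None,fx=3.5,fy=3.5,interpolation=2))
E
```

```text
(no output)
```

View pics/s1.png

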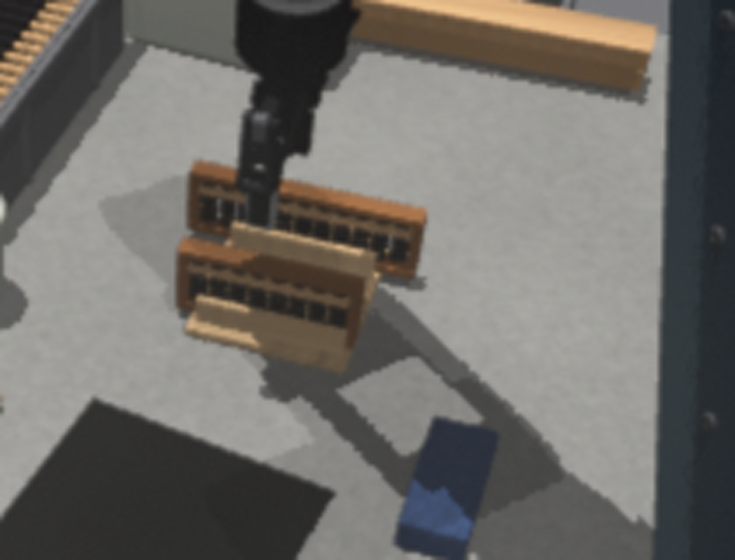

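The gripper hangs above the short abacus, whose top edge runs about (185,245)–(365,285) in the crop. I'll descend and grip.

Request:
servo_tool:
  steps:
    - {"dx": 0, "dy": 0, "dz": -0.2, "wx": 0, "wy": 0, "wz": 0}
    - {"dx": 0, "dy": 0, "dz": -0.4, "wx": 0, "wy": 0, "wz": 0}
    - {"dx": 0, "dy": 0, "dz": -0.6, "wx": 0, "wy": 0, "wz": 0}
    - {"dx": 0, "dy": 0, "dz": -0.8, "wx": 0, "wy": 0, "wz": 0}
    - {"dx": 0, "dy": 0, "dz": -0.9, "wx": 0, "wy": 0, "wz": 0}

```text
time_s: 2.23
eef_pos: [0.544, -0.2414, 0.0408]
eef_rot: [-0.0, 0.999, 0.042, -0.0]
wrist_force: [0.1, 1.2, -0.1]
opening: 1.002
grasp_force: 0.0
```

Request:
servo_tool:
  steps:
    - {"dx": 0, "dy": 0, "dz": 0, "wx": 0, "wy": 0, "wz": 0}
    - {"dx": 0, "dy": 0, "dz": 0, "wx": 0, "wy": 0, "wz": 0}
    - {"dx": 0, "dy": 0, "dz": 0, "wx": 0, "wy": 0, "wz": 0}
    - {"dx": 0, "dy": 0, "dz": 0, "wx": 0, "wy": 0, "wz": 0}
    - {"dx": 0, "dy": 0, "dz": 0, "wx": 0, "wy": 0, "wz": 0}
  jaw: 0

```text
time_s: 2.65
eef_pos: [0.545, -0.2419, 0.0428]
eef_rot: [0.001, 0.999, 0.043, 0.001]
wrist_force: [0.2, 0.7, 1.6]
opening: 0.298
grasp_force: 0.0
```

Request:
servo_tool:
  steps:
    - {"dx": 0, "dy": 0, "dz": 0, "wx": 0, "wy": 0, "wz": 0}
    - {"dx": 0, "dy": 0, "dz": 0, "wx": 0, "wy": 0, "wz": 0}
    - {"dx": 0, "dy": 0, "dz": 0, "wx": 0, "wy": 0, "wz": 0}
    - {"dx": 0, "dy": 0, "dz": 0, "wx": 0, "wy": 0, "wz": 0}
    - {"dx": 0, "dy": 0, "dz": 0, "wx": 0, "wy": 0, "wz": 0}

```text
time_s: 3.07
eef_pos: [0.5449, -0.2419, 0.0426]
eef_rot: [0.001, 0.999, 0.043, 0.001]
wrist_force: [-1.0, -0.1, 6.1]
opening: 0.203
grasp_force: 58.6
```

Request:
servo_tool:
  steps:
    - {"dx": 0, "dy": 0, "dz": 0.15, "wx": 0, "wy": 0, "wz": 0}
    - {"dx": 0, "dy": 0, "dz": 0.3, "wx": 0, "wy": 0, "wz": 0}
    - {"dx": 0, "dy": 0, "dz": 0.5, "wx": 0, "wy": 0, "wz": 0}
    - {"dx": 0, "dy": 0, "dz": 0.7, "wx": 0, "wy": 0, "wz": 0}
    - {"dx": 0, "dy": 0.1, "dz": 0.8, "wx": 0, "wy": 0, "wz": 0}

```text
time_s: 3.48
eef_pos: [0.5452, -0.2331, 0.1239]
eef_rot: [0.001, 0.999, 0.042, 0.001]
wrist_force: [1.3, -0.3, 0.3]
opening: 0.195
grasp_force: 58.8
```

Request:
servo_tool:
  steps:
    - {"dx": 0, "dy": 0.15, "dz": 0, "wx": 0, "wy": 0, "wz": 0}
    - {"dx": 0, "dy": 0.35, "dz": 0, "wx": 0, "wy": 0, "wz": 0}
    - {"dx": 0, "dy": 0.55, "dz": 0, "wx": 0, "wy": 0, "wz": 0}
    - {"dx": 0, "dy": 0.75, "dz": 0, "wx": 0, "wy": 0, "wz": 0}
    - {"dx": 0, "dy": 0.95, "dz": 0, "wx": 0, "wy": 0, "wz": 0}

```text
time_s: 3.9
eef_pos: [0.5428, -0.1334, 0.1196]
eef_rot: [-0.001, 0.999, 0.043, -0.001]
wrist_force: [-0.6, 0.0, -1.5]
opening: 0.197
grasp_force: 58.8
```

Request:
servo_tool:
  steps:
    - {"dx": 0, "dy": 0.2, "dz": 0, "wx": 0, "wy": 0, "wz": 0}
    - {"dx": 0, "dy": 0.4, "dz": 0, "wx": 0, "wy": 0, "wz": 0}
    - {"dx": 0, "dy": 0.6, "dz": 0, "wx": 0, "wy": 0, "wz": 0}
    - {"dx": 0, "dy": 0.75, "dz": 0, "wx": 0, "wy": 0, "wz": 0}
    - {"dx": 0, "dy": 0.85, "dz": 0, "wx": 0, "wy": 0, "wz": 0}

```text
time_s: 4.32
eef_pos: [0.5424, -0.048, 0.1196]
eef_rot: [-0.001, 0.999, 0.043, -0.001]
wrist_force: [-0.3, -0.1, -1.1]
opening: 0.198
grasp_force: 58.8
```

```bash
python3 - <<'E'
from h import *
s=cam('side'); cv2.imwrite('pics/s2.png',cv2.resize(s['frame'][60:260,180:400,::-1],None,fx=3,fy=3,interpolation=2)); print(ctrl.get_obs()['eef_pos'],ctrl.get_obs()['wrist_force'])
for z in (.085,.095):print(proj(s,[.545-.07,-.05-.006,z]),proj(s,[.545+.07,-.05+.006,z]))
E
```

```text
[ 0.5425323  -0.04713051  0.11977174] [-0.76868036  1.63447573 -1.58395643]
[316.48126767 186.0451213 ] [260.5738896  171.54900498]
[316.76027734 183.10875698] [260.45337895 168.59433592]
```

View pics/s2.png

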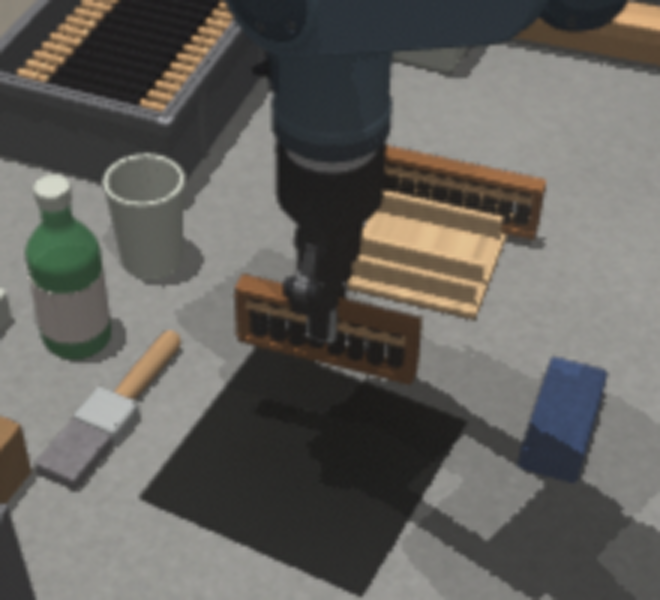

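The abacus is held upright, with its bottom edge at roughly (240,345)–(415,380) in the crop, above the far part of the mat. I'll set it down.

Request:
servo_tool:
  steps:
    - {"dx": 0, "dy": 0, "dz": -0.2, "wx": 0, "wy": 0, "wz": 0}
    - {"dx": 0, "dy": 0, "dz": -0.4, "wx": 0, "wy": 0, "wz": 0}
    - {"dx": 0, "dy": 0, "dz": -0.6, "wx": 0, "wy": 0, "wz": 0}
    - {"dx": 0, "dy": 0, "dz": -0.75, "wx": 0, "wy": 0, "wz": 0}
    - {"dx": 0, "dy": 0, "dz": -0.81, "wx": 0, "wy": 0, "wz": 0}

```text
time_s: 4.78
eef_pos: [0.5417, -0.0506, 0.0372]
eef_rot: [-0.001, 0.999, 0.042, -0.002]
wrist_force: [0.1, 0.6, -1.6]
opening: 0.199
grasp_force: 58.8
```

Request:
servo_tool:
  steps:
    - {"dx": 0, "dy": 0, "dz": -0.01, "wx": 0, "wy": 0, "wz": 0}
    - {"dx": 0, "dy": 0, "dz": -0.02, "wx": 0, "wy": 0, "wz": 0}
    - {"dx": 0, "dy": 0, "dz": -0.02, "wx": 0, "wy": 0, "wz": 0}
    - {"dx": 0, "dy": 0, "dz": -0.02, "wx": 0, "wy": 0, "wz": 0}
    - {"dx": 0, "dy": 0, "dz": -0.02, "wx": 0, "wy": 0, "wz": 0}

```text
time_s: 5.2
eef_pos: [0.5449, -0.0516, 0.0393]
eef_rot: [0.0, 0.999, 0.043, 0.001]
wrist_force: [1.0, 0.2, -1.1]
opening: 0.197
grasp_force: 58.8
```

Request:
servo_tool:
  steps:
    - {"dx": 0, "dy": 0, "dz": -0.01, "wx": 0, "wy": 0, "wz": 0}
    - {"dx": 0, "dy": 0, "dz": -0.02, "wx": 0, "wy": 0, "wz": 0}
    - {"dx": 0, "dy": 0, "dz": -0.02, "wx": 0, "wy": 0, "wz": 0}
    - {"dx": 0, "dy": 0, "dz": -0.02, "wx": 0, "wy": 0, "wz": 0}
    - {"dx": 0, "dy": 0, "dz": -0.02, "wx": 0, "wy": 0, "wz": 0}

```text
time_s: 5.62
eef_pos: [0.5441, -0.0513, 0.0363]
eef_rot: [0.0, 0.999, 0.043, 0.0]
wrist_force: [0.9, 0.3, -1.0]
opening: 0.199
grasp_force: 58.8
```

Request:
servo_tool:
  steps:
    - {"dx": 0, "dy": 0, "dz": -0.01, "wx": 0, "wy": 0, "wz": 0}
    - {"dx": 0, "dy": 0, "dz": -0.02, "wx": 0, "wy": 0, "wz": 0}
    - {"dx": 0, "dy": 0, "dz": -0.02, "wx": 0, "wy": 0, "wz": 0}
    - {"dx": 0, "dy": 0, "dz": -0.02, "wx": 0, "wy": 0, "wz": 0}
    - {"dx": 0, "dy": 0, "dz": -0.02, "wx": 0, "wy": 0, "wz": 0}

```text
time_s: 6.03
eef_pos: [0.5443, -0.0516, 0.0356]
eef_rot: [0.0, 0.999, 0.043, 0.0]
wrist_force: [-4.9, -0.0, 9.9]
opening: 0.201
grasp_force: 60.2
```

Request:
servo_tool:
  steps:
    - {"dx": 0, "dy": 0, "dz": 0.01, "wx": 0, "wy": 0, "wz": 0}
    - {"dx": 0, "dy": 0, "dz": 0.01, "wx": 0, "wy": 0, "wz": 0}
    - {"dx": 0, "dy": 0, "dz": 0.01, "wx": 0, "wy": 0, "wz": 0}
    - {"dx": 0, "dy": 0, "dz": 0.01, "wx": 0, "wy": 0, "wz": 0}
    - {"dx": 0, "dy": 0, "dz": 0.01, "wx": 0, "wy": 0, "wz": 0}
  jaw: 0.7

```text
time_s: 6.45
eef_pos: [0.544, -0.0513, 0.0351]
eef_rot: [-0.0, 0.999, 0.043, -0.0]
wrist_force: [0.0, 0.1, 0.2]
opening: 0.702
grasp_force: 0.0
```

Request:
servo_tool:
  steps:
    - {"dx": 0, "dy": 0, "dz": 0.2, "wx": 0, "wy": 0, "wz": 0}
    - {"dx": 0, "dy": 0, "dz": 0.4, "wx": 0, "wy": 0, "wz": 0}
    - {"dx": 0, "dy": 0, "dz": 0.6, "wx": 0, "wy": 0, "wz": 0}
    - {"dx": 0, "dy": 0, "dz": 0.6, "wx": 0, "wy": 0, "wz": 0}
    - {"dx": 0, "dy": 0, "dz": 0.6, "wx": 0, "wy": 0, "wz": 0}

```text
time_s: 6.87
eef_pos: [0.5451, -0.0516, 0.0963]
eef_rot: [0.0, 0.999, 0.043, 0.001]
wrist_force: [-1.0, -0.1, 0.2]
opening: 0.701
grasp_force: 0.0
```

Request:
servo_tool:
  steps:
    - {"dx": 0, "dy": -0.2, "dz": 0, "wx": 0, "wy": 0, "wz": 0}
    - {"dx": 0, "dy": -0.4, "dz": 0, "wx": 0, "wy": 0, "wz": 0}
    - {"dx": 0, "dy": -0.6, "dz": 0, "wx": 0, "wy": 0, "wz": 0}
    - {"dx": 0, "dy": -0.6, "dz": 0, "wx": 0, "wy": 0, "wz": 0}
    - {"dx": 0, "dy": -0.6, "dz": 0, "wx": 0, "wy": 0, "wz": 0}
  jaw: 0

```text
time_s: 7.28
eef_pos: [0.5432, -0.1117, 0.0939]
eef_rot: [-0.001, 0.999, 0.042, -0.001]
wrist_force: [-0.3, 1.0, 0.2]
opening: 0.008
grasp_force: 0.0
```

```bash
python3 - <<'E'
from h import *
s=cam('side'); cv2.imwrite('pics/s3.png',cv2.resize(s['frame'][60:260,180:400,::-1],None,fx=3,fy=3,interpolation=2)); print(ctrl.get_obs()['eef_pos'],ctrl.get_obs()['opening'])
E
```

```text
[ 0.54321955 -0.11095026  0.093988  ] 0.0010842024078435994
```

View pics/s3.png

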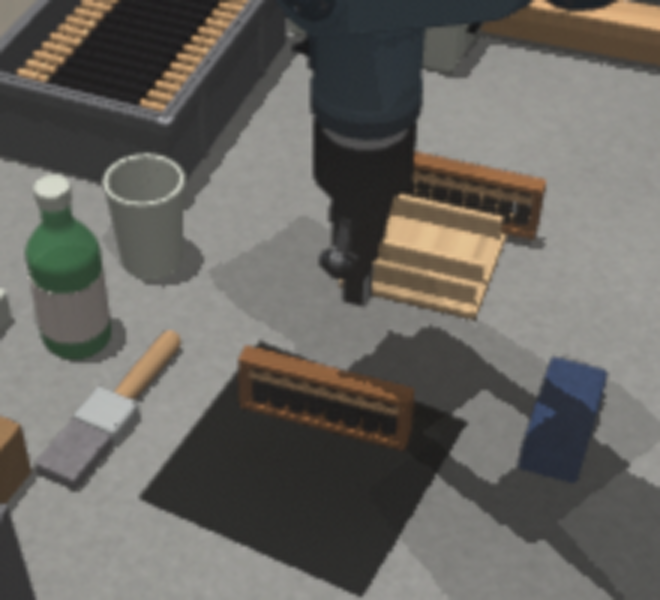

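The abacus stands alone on the mat at about (325,395) in the crop. Now I'll tip it toward +y with the shut fingers.

Request:
servo_tool:
  steps:
    - {"dx": 0, "dy": 0, "dz": -0.2, "wx": 0, "wy": 0, "wz": 0}
    - {"dx": 0, "dy": 0, "dz": -0.4, "wx": 0, "wy": 0, "wz": 0}
    - {"dx": 0, "dy": 0.06, "dz": -0.46, "wx": 0, "wy": 0, "wz": 0}
    - {"dx": 0, "dy": 0.13, "dz": -0.46, "wx": 0, "wy": 0, "wz": 0}
    - {"dx": 0, "dy": 0.2, "dz": -0.46, "wx": 0, "wy": 0, "wz": 0}

```text
time_s: 7.75
eef_pos: [0.5437, -0.0898, 0.049]
eef_rot: [-0.0, 0.999, 0.043, -0.001]
wrist_force: [-0.1, 0.0, 0.4]
opening: 0.003
grasp_force: 0.0
```

Request:
servo_tool:
  steps:
    - {"dx": 0, "dy": 0.06, "dz": 0, "wx": 0, "wy": 0, "wz": 0}
    - {"dx": 0, "dy": 0.12, "dz": 0, "wx": 0, "wy": 0, "wz": 0}
    - {"dx": 0, "dy": 0.18, "dz": 0, "wx": 0, "wy": 0, "wz": 0}
    - {"dx": 0, "dy": 0.24, "dz": 0, "wx": 0, "wy": 0, "wz": 0}
    - {"dx": 0, "dy": 0.3, "dz": 0, "wx": 0, "wy": 0, "wz": 0}

```text
time_s: 8.17
eef_pos: [0.5445, -0.0607, 0.0498]
eef_rot: [0.0, 0.999, 0.043, 0.0]
wrist_force: [0.5, -0.2, 0.0]
opening: 0.001
grasp_force: 0.0
```

Request:
servo_tool:
  steps:
    - {"dx": 0, "dy": 0.04, "dz": 0, "wx": 0, "wy": 0, "wz": 0}
    - {"dx": 0, "dy": 0.08, "dz": 0, "wx": 0, "wy": 0, "wz": 0}
    - {"dx": 0, "dy": 0.12, "dz": 0, "wx": 0, "wy": 0, "wz": 0}
    - {"dx": 0, "dy": 0.12, "dz": 0, "wx": 0, "wy": 0, "wz": 0}
    - {"dx": 0, "dy": 0.12, "dz": 0, "wx": 0, "wy": 0, "wz": 0}

```text
time_s: 8.58
eef_pos: [0.5441, -0.0492, 0.0492]
eef_rot: [0.0, 0.999, 0.043, -0.0]
wrist_force: [1.1, -1.0, -0.6]
opening: -0.006
grasp_force: 0.0
```

Request:
servo_tool:
  steps:
    - {"dx": 0, "dy": 0, "dz": 0.2, "wx": 0, "wy": 0, "wz": 0}
    - {"dx": 0, "dy": 0, "dz": 0.4, "wx": 0, "wy": 0, "wz": 0}
    - {"dx": 0, "dy": -0.2, "dz": 0.6, "wx": 0, "wy": 0, "wz": 0}
    - {"dx": 0, "dy": -0.4, "dz": 0.6, "wx": 0, "wy": 0, "wz": 0}
    - {"dx": 0, "dy": -0.6, "dz": 0.6, "wx": 0, "wy": 0, "wz": 0}
  jaw: 0

```text
time_s: 9.0
eef_pos: [0.5453, -0.1106, 0.1112]
eef_rot: [0.001, 0.999, 0.043, 0.002]
wrist_force: [0.2, 0.0, -0.0]
opening: 0.003
grasp_force: 0.0
```

```bash
cat > ab.py <<'E'
from h import *
def find(c,u0,u1,v0,v1,z):
    hsv=cv2.cvtColor(c['frame'],cv2.COLOR_RGB2HSV)
    m=((hsv[...,0]<18)&(hsv[...,1]>90)&(hsv[...,2]>40)).astype(np.uint8); k=np.zeros_like(m); k[v0:v1,u0:u1]=1; m*=k
    pts=cv2.findNonZero(m)
    P=np.array([ray(c,*p[0],z)[:2] for p in pts],np.float32)*1000
    r=cv2.minAreaRect(P); print(len(pts),'minAreaRect mm',r)
E
python3 - <<'E'
from ab import *
s=cam('side'); cv2.imwrite('pics/s4.png',cv2.resize(s['frame'][60:260,180:400,::-1],None,fx=3,fy=3,interpolation=2)); print(ctrl.get_obs()['eef_pos'],ctrl.get_obs()['opening'])
t=cam('top'); save(t,'t4.png')
find(s,225,325,175,250,.021); find(t,238,322,170,252,.021)
E
```

```text
[ 0.54507455 -0.11402933  0.11056191] -0.0038778100510470375
1090 minAreaRect mm ((587.7816772460938, -11.954036712646484), (91.6880874633789, 248.69786071777344), 86.32757568359375)
537 minAreaRect mm ((541.5990600585938, -13.466747283935547), (147.83090209960938, 62.14784622192383), 5.076932907104492)
```

View pics/s4.png

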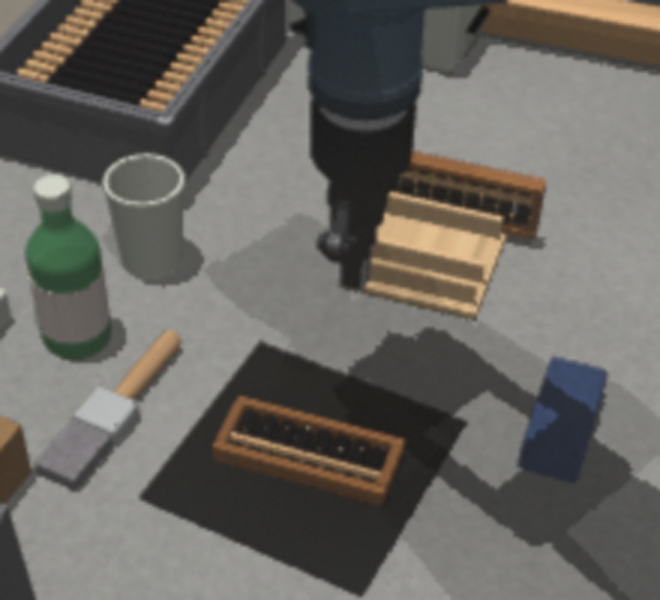

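It lies flat on the mat, with corners about (237,400), (405,437), (385,503) and (215,455) in the crop. Its centre is at (0.5415, -0.0135) and its yaw is 0.089. I'll pick it up across the 60 mm.

Request:
servo_tool:
  steps:
    - {"dx": 0, "dy": 0.2, "dz": 0, "wx": 0, "wy": 0, "wz": 0}
    - {"dx": 0, "dy": 0.4, "dz": 0, "wx": 0, "wy": 0, "wz": 0}
    - {"dx": 0, "dy": 0.6, "dz": 0, "wx": 0, "wy": 0, "wz": 0}
    - {"dx": -0.01, "dy": 0.8, "dz": 0, "wx": 0, "wy": 0, "wz": 0}
    - {"dx": -0.02, "dy": 0.98, "dz": 0, "wx": 0, "wy": 0, "wz": 0}
  jaw: 1

```text
time_s: 9.52
eef_pos: [0.5416, -0.0098, 0.1089]
eef_rot: [-0.0, 0.999, 0.042, -0.0]
wrist_force: [0.0, 0.7, 0.1]
opening: 0.707
grasp_force: 0.0
```

Request:
servo_tool:
  steps:
    - {"dx": 0, "dy": 0, "dz": -0.2, "wx": 0, "wy": 0, "wz": 0}
    - {"dx": 0, "dy": 0, "dz": -0.4, "wx": 0, "wy": 0, "wz": 0}
    - {"dx": 0, "dy": 0, "dz": -0.5, "wx": 0, "wy": 0, "wz": 0}
    - {"dx": 0, "dy": 0, "dz": -0.5, "wx": 0, "wy": 0, "wz": 0}
    - {"dx": 0, "dy": 0, "dz": -0.5, "wx": 0, "wy": 0, "wz": 0}

```text
time_s: 9.93
eef_pos: [0.5416, -0.0111, 0.0588]
eef_rot: [-0.0, 0.999, 0.042, -0.001]
wrist_force: [0.4, 0.1, 0.9]
opening: 1.001
grasp_force: 0.0
```

Request:
servo_tool:
  steps:
    - {"dx": 0, "dy": -0.02, "dz": -0.15, "wx": 0, "wy": 0, "wz": 0}
    - {"dx": 0, "dy": -0.02, "dz": -0.3, "wx": 0, "wy": 0, "wz": 0}
    - {"dx": 0, "dy": -0.02, "dz": -0.45, "wx": 0, "wy": 0, "wz": 0}
    - {"dx": 0, "dy": -0.02, "dz": -0.55, "wx": 0, "wy": 0, "wz": 0}
    - {"dx": 0, "dy": -0.02, "dz": -0.57, "wx": 0, "wy": 0, "wz": 0}

```text
time_s: 10.35
eef_pos: [0.5415, -0.0134, 0.0014]
eef_rot: [-0.0, 0.999, 0.042, -0.001]
wrist_force: [-1.1, 0.1, -0.1]
opening: 1.001
grasp_force: 0.0
```

Request:
servo_tool:
  steps:
    - {"dx": 0, "dy": 0, "dz": 0, "wx": 0, "wy": 0, "wz": 0}
    - {"dx": 0, "dy": 0, "dz": 0, "wx": 0, "wy": 0, "wz": 0}
    - {"dx": 0, "dy": 0, "dz": 0, "wx": 0, "wy": 0, "wz": 0}
    - {"dx": 0, "dy": 0, "dz": 0, "wx": 0, "wy": 0, "wz": 0}
    - {"dx": 0, "dy": 0, "dz": 0, "wx": 0, "wy": 0, "wz": 0}
  jaw: 0.5

```text
time_s: 10.77
eef_pos: [0.5434, -0.0136, 0.0038]
eef_rot: [0.0, 0.999, 0.043, 0.001]
wrist_force: [-0.8, 1.1, 6.7]
opening: 0.688
grasp_force: 65.4
```

Request:
servo_tool:
  steps:
    - {"dx": 0, "dy": 0, "dz": 0, "wx": 0, "wy": 0, "wz": 0}
    - {"dx": 0, "dy": 0, "dz": 0, "wx": 0, "wy": 0, "wz": 0}
    - {"dx": 0, "dy": 0, "dz": 0, "wx": 0, "wy": 0, "wz": 0}
    - {"dx": 0, "dy": 0, "dz": 0, "wx": 0, "wy": 0, "wz": 0}
    - {"dx": 0, "dy": 0, "dz": 0, "wx": 0, "wy": 0, "wz": 0}
  jaw: 0

```text
time_s: 11.18
eef_pos: [0.5434, -0.0136, 0.0037]
eef_rot: [0.0, 0.999, 0.043, 0.001]
wrist_force: [-0.4, -1.0, 6.6]
opening: 0.684
grasp_force: 65.4
```

Request:
servo_tool:
  steps:
    - {"dx": 0, "dy": 0, "dz": 0.15, "wx": 0, "wy": 0, "wz": 0}
    - {"dx": 0, "dy": 0, "dz": 0.3, "wx": 0, "wy": 0, "wz": 0}
    - {"dx": 0, "dy": 0, "dz": 0.5, "wx": 0, "wy": 0, "wz": 0}
    - {"dx": 0, "dy": 0, "dz": 0.7, "wx": 0, "wy": 0, "wz": 0}
    - {"dx": 0, "dy": 0, "dz": 0.9, "wx": 0, "wy": 0, "wz": 0}

```text
time_s: 11.6
eef_pos: [0.5417, -0.0132, 0.0931]
eef_rot: [-0.0, 0.999, 0.043, -0.0]
wrist_force: [0.2, -0.1, -0.5]
opening: 0.684
grasp_force: 64.8
```

Request:
servo_tool:
  steps:
    - {"dx": 0, "dy": 0.1, "dz": 0, "wx": 0, "wy": 0, "wz": 0.03}
    - {"dx": 0, "dy": 0.3, "dz": 0, "wx": 0, "wy": 0, "wz": 0.06}
    - {"dx": 0, "dy": 0.5, "dz": 0, "wx": 0, "wy": 0, "wz": 0.09}
    - {"dx": 0, "dy": 0.7, "dz": 0, "wx": 0, "wy": 0, "wz": 0.12}
    - {"dx": 0, "dy": 0.85, "dz": 0, "wx": 0, "wy": 0, "wz": 0.15}

```text
time_s: 12.02
eef_pos: [0.5418, 0.0731, 0.0924]
eef_rot: [-0.0, 0.961, 0.277, 0.0]
wrist_force: [0.2, 0.6, -1.1]
opening: 0.688
grasp_force: 64.8
```

Request:
servo_tool:
  steps:
    - {"dx": 0, "dy": 0.15, "dz": 0, "wx": 0, "wy": 0, "wz": 0.03}
    - {"dx": 0, "dy": 0.3, "dz": 0, "wx": 0, "wy": 0, "wz": 0.06}
    - {"dx": 0, "dy": 0.45, "dz": 0, "wx": 0, "wy": 0, "wz": 0.09}
    - {"dx": 0, "dy": 0.6, "dz": 0, "wx": 0, "wy": 0, "wz": 0.12}
    - {"dx": 0, "dy": 0.75, "dz": 0, "wx": 0, "wy": 0, "wz": 0.15}

```text
time_s: 12.43
eef_pos: [0.5418, 0.1475, 0.0923]
eef_rot: [-0.0, 0.87, 0.494, -0.0]
wrist_force: [-0.1, -0.6, -1.8]
opening: 0.686
grasp_force: 64.8
```

Request:
servo_tool:
  steps:
    - {"dx": 0, "dy": 0.15, "dz": 0, "wx": 0, "wy": 0, "wz": 0.03}
    - {"dx": 0, "dy": 0.3, "dz": 0, "wx": 0, "wy": 0, "wz": 0.06}
    - {"dx": 0, "dy": 0.45, "dz": 0, "wx": 0, "wy": 0, "wz": 0.09}
    - {"dx": 0, "dy": 0.6, "dz": 0, "wx": 0, "wy": 0, "wz": 0.12}
    - {"dx": 0, "dy": 0.75, "dz": 0, "wx": 0, "wy": 0, "wz": 0.15}

```text
time_s: 12.85
eef_pos: [0.5418, 0.2224, 0.0923]
eef_rot: [-0.0, 0.73, 0.683, -0.0]
wrist_force: [0.1, -0.7, -2.3]
opening: 0.686
grasp_force: 64.8
```

Request:
servo_tool:
  steps:
    - {"dx": 0.02, "dy": 0.2, "dz": 0, "wx": 0, "wy": 0, "wz": 0.03}
    - {"dx": 0.04, "dy": 0.4, "dz": 0, "wx": 0, "wy": 0, "wz": 0.06}
    - {"dx": 0.06, "dy": 0.6, "dz": 0, "wx": 0, "wy": 0, "wz": 0.072}
    - {"dx": 0.08, "dy": 0.76, "dz": 0, "wx": 0, "wy": 0, "wz": 0.072}
    - {"dx": 0.08, "dy": 0.76, "dz": 0, "wx": 0, "wy": 0, "wz": 0.072}

```text
time_s: 13.27
eef_pos: [0.5499, 0.3005, 0.0925]
eef_rot: [-0.0, 0.65, 0.76, 0.001]
wrist_force: [-0.1, -0.3, -0.8]
opening: 0.685
grasp_force: 64.9
```

```bash
python3 - <<'E'
from h import *
o=ctrl.get_obs();print(o['eef_pos'],o['eef_rot'],o['q'])
s=cam('side'); t=cam('top'); print(ctrl.get_obs()['eef_pos'])
A=cv2.resize(t['frame'][130:250,90:220,::-1],None,fx=3,fy=3,interpolation=2); B=cv2.resize(s['frame'][220:370,130:280,::-1],None,fx=2.4,fy=2.4,interpolation=2)
cv2.imwrite('pics/s5.png',np.hstack([A,B]))
E
```

```text
[0.54994159 0.30046459 0.09247479] [-1.71570077e-04  6.49627928e-01  7.60251982e-01  6.71304702e-04] [3.10422471e-01 4.41491641e-01 1.57328783e+00 1.10505384e-03
 1.12585143e+00 1.53341265e-01]
[0.54964839 0.29792034 0.09203917]
```

View pics/s5.png

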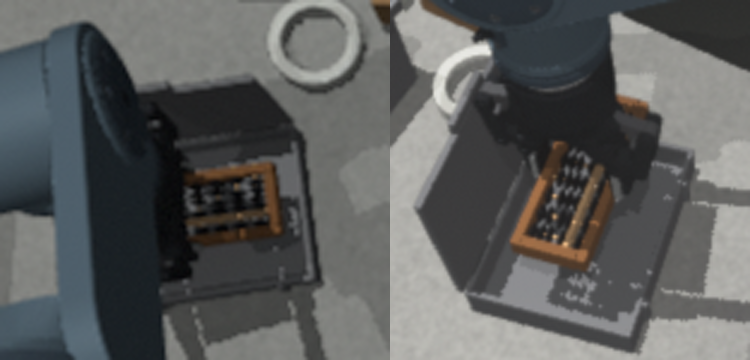

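The abacus hovers over the open case. Its -y end is at about (275,165)–(280,235) in the left crop. One quick check of that end before lowering.

```bash
python3 - <<'E'
from h import *
t=dict(np.load('/tmp/top.npz'))
c0=np.array([.5537,.2981]); p=.157; R=np.array([[np.cos(p),np.sin(p)],[-np.sin(p),np.cos(p)]])
for u,v,z in [(273,164,.112),(281,236,.112),(302,132,.034),(318,280,.034)]:
    w=ray(t,90+u/3-.3,130+v/3-.3,z)[:2]; print(w.round(4),(R@(w-c0)).round(4))
E
```

```text
[0.589  0.2275] [ 0.0238 -0.0752]
[0.5302 0.2184] [-0.0357 -0.0751]
[0.6322 0.2226] [ 0.0657 -0.0868]
[0.5014 0.2031] [-0.0665 -0.0857]
```

Request:
servo_tool:
  steps:
    - {"dx": 0.02, "dy": 0.02, "dz": -0.15, "wx": 0, "wy": 0, "wz": 0}
    - {"dx": 0.02, "dy": 0.02, "dz": -0.3, "wx": 0, "wy": 0, "wz": 0}
    - {"dx": 0.02, "dy": 0.02, "dz": -0.45, "wx": 0, "wy": 0, "wz": 0}
    - {"dx": 0.02, "dy": 0.02, "dz": -0.6, "wx": 0, "wy": 0, "wz": 0}
    - {"dx": 0.02, "dy": 0.02, "dz": -0.7, "wx": 0, "wy": 0, "wz": 0}

```text
time_s: 13.78
eef_pos: [0.5512, 0.2982, 0.0207]
eef_rot: [-0.001, 0.651, 0.759, -0.001]
wrist_force: [-0.4, -0.2, -1.0]
opening: 0.684
grasp_force: 64.9
```

Request:
servo_tool:
  steps:
    - {"dx": 0, "dy": 0, "dz": -0.05, "wx": 0, "wy": 0, "wz": 0}
    - {"dx": 0, "dy": 0, "dz": -0.1, "wx": 0, "wy": 0, "wz": 0}
    - {"dx": 0, "dy": 0, "dz": -0.14, "wx": 0, "wy": 0, "wz": 0}
    - {"dx": 0, "dy": 0, "dz": -0.16, "wx": 0, "wy": 0, "wz": 0}
    - {"dx": 0, "dy": 0, "dz": -0.16, "wx": 0, "wy": 0, "wz": 0}

```text
time_s: 14.2
eef_pos: [0.5522, 0.2996, 0.0063]
eef_rot: [0.0, 0.651, 0.759, 0.0]
wrist_force: [-0.5, 0.1, -1.8]
opening: 0.686
grasp_force: 64.9
```

Request:
servo_tool:
  steps:
    - {"dx": 0, "dy": 0, "dz": -0.005, "wx": 0, "wy": 0, "wz": 0}
    - {"dx": 0, "dy": 0, "dz": -0.01, "wx": 0, "wy": 0, "wz": 0}
    - {"dx": 0, "dy": 0, "dz": -0.015, "wx": 0, "wy": 0, "wz": 0}
    - {"dx": 0, "dy": 0, "dz": -0.015, "wx": 0, "wy": 0, "wz": 0}
    - {"dx": 0, "dy": 0, "dz": -0.015, "wx": 0, "wy": 0, "wz": 0}

```text
time_s: 14.62
eef_pos: [0.5522, 0.2997, 0.005]
eef_rot: [0.0, 0.651, 0.759, 0.0]
wrist_force: [0.2, 0.2, -1.6]
opening: 0.687
grasp_force: 64.9
```

Request:
servo_tool:
  steps:
    - {"dx": 0, "dy": 0, "dz": -0.005, "wx": 0, "wy": 0, "wz": 0}
    - {"dx": 0, "dy": 0, "dz": -0.01, "wx": 0, "wy": 0, "wz": 0}
    - {"dx": 0, "dy": 0, "dz": -0.01, "wx": 0, "wy": 0, "wz": 0}
    - {"dx": 0, "dy": 0, "dz": -0.01, "wx": 0, "wy": 0, "wz": 0}
    - {"dx": 0, "dy": 0, "dz": -0.01, "wx": 0, "wy": 0, "wz": 0}

```text
time_s: 15.03
eef_pos: [0.5523, 0.2998, 0.0048]
eef_rot: [0.0, 0.65, 0.76, 0.0]
wrist_force: [-2.6, -1.2, 6.0]
opening: 0.685
grasp_force: 65.7
```

Request:
servo_tool:
  steps:
    - {"dx": 0, "dy": 0, "dz": -0.005, "wx": 0, "wy": 0, "wz": 0}
    - {"dx": 0, "dy": 0, "dz": -0.01, "wx": 0, "wy": 0, "wz": 0}
    - {"dx": 0, "dy": 0, "dz": -0.01, "wx": 0, "wy": 0, "wz": 0}
    - {"dx": 0, "dy": 0, "dz": -0.01, "wx": 0, "wy": 0, "wz": 0}
    - {"dx": 0, "dy": 0, "dz": -0.01, "wx": 0, "wy": 0, "wz": 0}

```text
time_s: 15.45
eef_pos: [0.5523, 0.2998, 0.0047]
eef_rot: [0.0, 0.65, 0.76, -0.0]
wrist_force: [-6.2, -2.6, 13.3]
opening: 0.685
grasp_force: 66.5
```

Request:
servo_tool:
  steps:
    - {"dx": 0, "dy": 0, "dz": 0.01, "wx": 0, "wy": 0, "wz": 0}
    - {"dx": 0, "dy": 0, "dz": 0.02, "wx": 0, "wy": 0, "wz": 0}
    - {"dx": 0, "dy": 0, "dz": 0.02, "wx": 0, "wy": 0, "wz": 0}
    - {"dx": 0, "dy": 0, "dz": 0.02, "wx": 0, "wy": 0, "wz": 0}
    - {"dx": 0, "dy": 0, "dz": 0.02, "wx": 0, "wy": 0, "wz": 0}
  jaw: 0.85

```text
time_s: 15.87
eef_pos: [0.5521, 0.2997, 0.0046]
eef_rot: [-0.0, 0.651, 0.759, -0.0]
wrist_force: [-0.5, -0.5, 0.0]
opening: 0.848
grasp_force: 0.0
```

Request:
servo_tool:
  steps:
    - {"dx": 0, "dy": 0, "dz": 0.1, "wx": 0, "wy": 0, "wz": 0}
    - {"dx": 0, "dy": 0, "dz": 0.3, "wx": 0, "wy": 0, "wz": 0}
    - {"dx": 0, "dy": 0, "dz": 0.5, "wx": 0, "wy": 0, "wz": 0}
    - {"dx": 0, "dy": 0, "dz": 0.75, "wx": 0, "wy": 0, "wz": 0}
    - {"dx": 0, "dy": 0, "dz": 1.0, "wx": 0, "wy": 0, "wz": 0}

```text
time_s: 16.28
eef_pos: [0.5517, 0.2996, 0.106]
eef_rot: [-0.0, 0.651, 0.759, -0.0]
wrist_force: [0.5, 0.8, -0.1]
opening: 0.849
grasp_force: 0.0
```

Request:
servo_tool:
  steps:
    - {"dx": 0, "dy": 0, "dz": 0.3, "wx": 0, "wy": 0, "wz": 0}
    - {"dx": 0, "dy": 0, "dz": 0.6, "wx": 0, "wy": 0, "wz": 0}
    - {"dx": 0, "dy": 0, "dz": 0.8, "wx": 0, "wy": 0, "wz": 0}
    - {"dx": 0, "dy": 0, "dz": 1.0, "wx": 0, "wy": 0, "wz": 0}
    - {"dx": 0, "dy": 0, "dz": 1.0, "wx": 0, "wy": 0, "wz": 0}
  jaw: 0

```text
time_s: 16.7
eef_pos: [0.5547, 0.3006, 0.211]
eef_rot: [0.002, 0.65, 0.76, 0.004]
wrist_force: [0.2, -0.1, 1.3]
opening: 0.137
grasp_force: 0.0
```

Request:
servo_tool:
  steps:
    - {"dx": 0, "dy": 0, "dz": 0.25, "wx": 0, "wy": 0, "wz": 0}
    - {"dx": 0.25, "dy": 0.04, "dz": 0.25, "wx": 0, "wy": 0, "wz": 0}
    - {"dx": 0.5, "dy": 0.08, "dz": 0.25, "wx": 0, "wy": 0, "wz": 0}
    - {"dx": 0.75, "dy": 0.12, "dz": 0.25, "wx": 0, "wy": 0, "wz": 0}
    - {"dx": 1.0, "dy": 0.16, "dz": 0.25, "wx": 0, "wy": 0, "wz": 0}

```text
time_s: 17.12
eef_pos: [0.6528, 0.3158, 0.2294]
eef_rot: [-0.0, 0.65, 0.76, -0.0]
wrist_force: [0.2, 1.0, 0.0]
opening: 0.001
grasp_force: 0.0
```

Request:
servo_tool:
  steps:
    - {"dx": 0.15, "dy": 0.02, "dz": 0, "wx": 0, "wy": 0, "wz": 0}
    - {"dx": 0.33, "dy": 0.04, "dz": 0, "wx": 0, "wy": 0, "wz": 0}
    - {"dx": 0.33, "dy": 0.04, "dz": 0, "wx": 0, "wy": 0, "wz": 0}
    - {"dx": 0.33, "dy": 0.04, "dz": 0, "wx": 0, "wy": 0, "wz": 0}
    - {"dx": 0.33, "dy": 0.04, "dz": 0, "wx": 0, "wy": 0, "wz": 0}

```text
time_s: 17.53
eef_pos: [0.6843, 0.3196, 0.2289]
eef_rot: [-0.001, 0.65, 0.76, -0.001]
wrist_force: [0.2, 0.2, -0.2]
opening: 0.001
grasp_force: 0.0
```

```bash
python3 - <<'E'
from h import *
o=ctrl.get_obs();print(o['eef_pos'],o['eef_rot'],o['wrist_force'])
s=cam('side'); t=cam('top')
A=cv2.resize(t['frame'][110:250,90:220,::-1],None,fx=3,fy=3,interpolation=2); B=cv2.resize(s['frame'][195:370,130:280,::-1],None,fx=2.4,fy=2.4,interpolation=2)
cv2.imwrite('pics/s6.png',cv2.convertScaleAbs(np.hstack([A,B]),alpha=1.4))
E
```

```text
[0.68426589 0.31964901 0.22891987] [-5.12804647e-04  6.50478797e-01  7.59523931e-01 -6.85018425e-04] [ 0.20045643  0.19536363 -0.2253845 ]
```

View pics/s6.png

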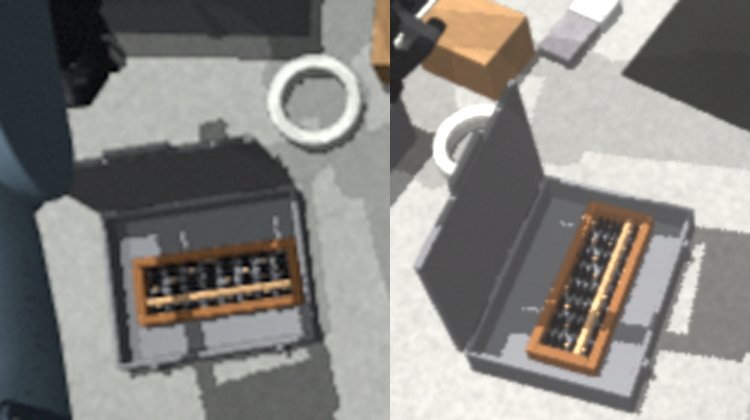

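The abacus lies flat in the case, with corners about (137,262), (295,238), (301,303), (140,325) in the left crop. The lid stands upright behind it. I'll check the abacus's offset in the case.

```bash
python3 - <<'E'
from h import *
t=dict(np.load('/tmp/top.npz'))
c0=np.array([.5537,.2981]); p=.157; R=np.array([[np.cos(p),np.sin(p)],[-np.sin(p),np.cos(p)]])
def f(P,z):
    a=np.array([R@(ray(t,90+u/3-.3,110+v/3-.3,z)[:2]-c0) for u,v in P]); print(a.round(4),a.mean(0).round(4))
f([(137,262),(295,238),(301,303),(140,325)],.022)
f([(106,213),(302,188),(321,345),(122,370)],.034)
for z in(.165,.172,.178):f([(62,163),(248,137)],z)
E
```

```text
[[ 0.0262  0.0667]
 [ 0.028  -0.0737]
 [-0.0306 -0.0724]
 [-0.03    0.0695]] [-0.0016 -0.0025]
[[ 0.071   0.0854]
 [ 0.0693 -0.0872]
 [-0.0712 -0.0877]
 [-0.0684  0.0844]] [ 0.0002 -0.0013]
[[ 0.0823  0.0681]
 [ 0.0829 -0.0751]] [ 0.0826 -0.0035]
[[ 0.0803  0.0654]
 [ 0.0808 -0.0768]] [ 0.0806 -0.0057]
[[ 0.0785  0.063 ]
 [ 0.0791 -0.0781]] [ 0.0788 -0.0076]
```

Abacus offset in the case frame is (-0.002, -0.0025), which is well within limits. Now the lid: I'll go down behind it and push it over gently.

Request:
servo_tool:
  steps:
    - {"dx": 0, "dy": 0, "dz": -0.2, "wx": 0, "wy": 0, "wz": 0}
    - {"dx": 0, "dy": 0, "dz": -0.4, "wx": 0, "wy": 0, "wz": 0}
    - {"dx": 0, "dy": 0, "dz": -0.6, "wx": 0, "wy": 0, "wz": 0}
    - {"dx": 0, "dy": 0, "dz": -0.75, "wx": 0, "wy": 0, "wz": 0}
    - {"dx": 0, "dy": 0, "dz": -0.85, "wx": 0, "wy": 0, "wz": 0}

```text
time_s: 18.05
eef_pos: [0.6837, 0.3196, 0.1427]
eef_rot: [-0.001, 0.65, 0.76, -0.001]
wrist_force: [-0.1, -0.0, 0.1]
opening: -0.003
grasp_force: 0.0
```

Request:
servo_tool:
  steps:
    - {"dx": -0.1, "dy": -0.016, "dz": 0, "wx": 0, "wy": 0, "wz": 0}
    - {"dx": -0.2, "dy": -0.032, "dz": 0, "wx": 0, "wy": 0, "wz": 0}
    - {"dx": -0.28, "dy": -0.044, "dz": 0, "wx": 0, "wy": 0, "wz": 0}
    - {"dx": -0.35, "dy": -0.055, "dz": 0, "wx": 0, "wy": 0, "wz": 0}
    - {"dx": -0.42, "dy": -0.066, "dz": 0, "wx": 0, "wy": 0, "wz": 0}

```text
time_s: 18.47
eef_pos: [0.6433, 0.3132, 0.1458]
eef_rot: [0.001, 0.65, 0.76, 0.001]
wrist_force: [0.5, -0.3, 0.6]
opening: 0.002
grasp_force: 0.6
```

Request:
servo_tool:
  steps:
    - {"dx": -0.06, "dy": -0.01, "dz": 0, "wx": 0, "wy": 0, "wz": 0}
    - {"dx": -0.12, "dy": -0.02, "dz": -0.005, "wx": 0, "wy": 0, "wz": 0}
    - {"dx": -0.18, "dy": -0.03, "dz": -0.01, "wx": 0, "wy": 0, "wz": 0}
    - {"dx": -0.24, "dy": -0.04, "dz": -0.015, "wx": 0, "wy": 0, "wz": 0}
    - {"dx": -0.29, "dy": -0.046, "dz": -0.024, "wx": 0, "wy": 0, "wz": 0}

```text
time_s: 18.88
eef_pos: [0.6137, 0.3083, 0.1425]
eef_rot: [0.0, 0.651, 0.759, 0.0]
wrist_force: [0.4, -0.7, 1.4]
opening: 0.001
grasp_force: 0.8
```

Request:
servo_tool:
  steps:
    - {"dx": -0.05, "dy": -0.008, "dz": -0.015, "wx": 0, "wy": 0, "wz": 0}
    - {"dx": -0.1, "dy": -0.016, "dz": -0.03, "wx": 0, "wy": 0, "wz": 0}
    - {"dx": -0.155, "dy": -0.024, "dz": -0.05, "wx": 0, "wy": 0, "wz": 0}
    - {"dx": -0.205, "dy": -0.032, "dz": -0.07, "wx": 0, "wy": 0, "wz": 0}
    - {"dx": -0.256, "dy": -0.04, "dz": -0.092, "wx": 0, "wy": 0, "wz": 0}

```text
time_s: 19.3
eef_pos: [0.5879, 0.3044, 0.1328]
eef_rot: [-0.0, 0.651, 0.759, -0.0]
wrist_force: [0.9, -0.3, 1.3]
opening: -0.0
grasp_force: 0.7
```

Contact is gentle and the lid is following. I'll continue along the arc.

Request:
servo_tool:
  steps:
    - {"dx": -0.05, "dy": -0.008, "dz": -0.025, "wx": 0, "wy": 0, "wz": 0}
    - {"dx": -0.1, "dy": -0.016, "dz": -0.055, "wx": 0, "wy": 0, "wz": 0}
    - {"dx": -0.14, "dy": -0.022, "dz": -0.085, "wx": 0, "wy": 0, "wz": 0}
    - {"dx": -0.185, "dy": -0.029, "dz": -0.12, "wx": 0, "wy": 0, "wz": 0}
    - {"dx": -0.225, "dy": -0.036, "dz": -0.153, "wx": 0, "wy": 0, "wz": 0}

```text
time_s: 19.72
eef_pos: [0.5654, 0.3009, 0.1175]
eef_rot: [-0.0, 0.651, 0.759, -0.0]
wrist_force: [1.1, -0.2, 0.9]
opening: -0.001
grasp_force: 0.7
```

Request:
servo_tool:
  steps:
    - {"dx": -0.04, "dy": -0.006, "dz": -0.04, "wx": 0, "wy": 0, "wz": 0}
    - {"dx": -0.08, "dy": -0.012, "dz": -0.08, "wx": 0, "wy": 0, "wz": 0}
    - {"dx": -0.115, "dy": -0.018, "dz": -0.12, "wx": 0, "wy": 0, "wz": 0}
    - {"dx": -0.15, "dy": -0.024, "dz": -0.16, "wx": 0, "wy": 0, "wz": 0}
    - {"dx": -0.18, "dy": -0.029, "dz": -0.205, "wx": 0, "wy": 0, "wz": 0}

```text
time_s: 20.13
eef_pos: [0.5476, 0.298, 0.0969]
eef_rot: [-0.0, 0.651, 0.759, -0.0]
wrist_force: [0.5, -1.0, 1.0]
opening: -0.0
grasp_force: 0.6
```

Request:
servo_tool:
  steps:
    - {"dx": -0.03, "dy": -0.005, "dz": -0.045, "wx": 0, "wy": 0, "wz": 0}
    - {"dx": -0.06, "dy": -0.01, "dz": -0.095, "wx": 0, "wy": 0, "wz": 0}
    - {"dx": -0.08, "dy": -0.013, "dz": -0.145, "wx": 0, "wy": 0, "wz": 0}
    - {"dx": -0.105, "dy": -0.016, "dz": -0.195, "wx": 0, "wy": 0, "wz": 0}
    - {"dx": -0.125, "dy": -0.02, "dz": -0.244, "wx": 0, "wy": 0, "wz": 0}

```text
time_s: 20.55
eef_pos: [0.5352, 0.2959, 0.0723]
eef_rot: [-0.0, 0.651, 0.759, -0.0]
wrist_force: [0.2, -0.6, 1.4]
opening: -0.001
grasp_force: 0.5
```

Request:
servo_tool:
  steps:
    - {"dx": -0.015, "dy": -0.002, "dz": -0.04, "wx": 0, "wy": 0, "wz": 0}
    - {"dx": -0.03, "dy": -0.004, "dz": -0.08, "wx": 0, "wy": 0, "wz": 0}
    - {"dx": -0.04, "dy": -0.006, "dz": -0.12, "wx": 0, "wy": 0, "wz": 0}
    - {"dx": -0.05, "dy": -0.008, "dz": -0.16, "wx": 0, "wy": 0, "wz": 0}
    - {"dx": -0.055, "dy": -0.009, "dz": -0.2, "wx": 0, "wy": 0, "wz": 0}

```text
time_s: 20.97
eef_pos: [0.5298, 0.2951, 0.0526]
eef_rot: [-0.0, 0.651, 0.759, -0.0]
wrist_force: [-0.0, -1.0, 1.3]
opening: -0.0
grasp_force: 0.5
```

Request:
servo_tool:
  steps:
    - {"dx": 0, "dy": 0, "dz": -0.03, "wx": 0, "wy": 0, "wz": 0}
    - {"dx": 0, "dy": 0, "dz": -0.06, "wx": 0, "wy": 0, "wz": 0}
    - {"dx": 0, "dy": 0, "dz": -0.09, "wx": 0, "wy": 0, "wz": 0}
    - {"dx": 0, "dy": 0, "dz": -0.11, "wx": 0, "wy": 0, "wz": 0}
    - {"dx": 0, "dy": 0, "dz": -0.12, "wx": 0, "wy": 0, "wz": 0}

```text
time_s: 21.38
eef_pos: [0.5299, 0.2951, 0.0406]
eef_rot: [-0.0, 0.651, 0.759, -0.0]
wrist_force: [-0.7, -0.6, 1.9]
opening: 0.002
grasp_force: 0.5
```

Nearly shut. I'll press on until the force rises, then retreat.

Request:
servo_tool:
  steps:
    - {"dx": 0, "dy": 0, "dz": -0.005, "wx": 0, "wy": 0, "wz": 0}
    - {"dx": 0, "dy": 0, "dz": -0.01, "wx": 0, "wy": 0, "wz": 0}
    - {"dx": 0, "dy": 0, "dz": -0.015, "wx": 0, "wy": 0, "wz": 0}
    - {"dx": 0, "dy": 0, "dz": -0.02, "wx": 0, "wy": 0, "wz": 0}
    - {"dx": 0, "dy": 0, "dz": -0.02, "wx": 0, "wy": 0, "wz": 0}

```text
time_s: 21.8
eef_pos: [0.5301, 0.2951, 0.04]
eef_rot: [0.0, 0.65, 0.76, 0.0]
wrist_force: [-3.7, -1.3, 8.4]
opening: 0.001
grasp_force: 3.9
```

Request:
servo_tool:
  steps:
    - {"dx": 0, "dy": 0, "dz": -0.005, "wx": 0, "wy": 0, "wz": 0}
    - {"dx": 0, "dy": 0, "dz": -0.01, "wx": 0, "wy": 0, "wz": 0}
    - {"dx": 0, "dy": 0, "dz": -0.015, "wx": 0, "wy": 0, "wz": 0}
    - {"dx": 0, "dy": 0, "dz": -0.015, "wx": 0, "wy": 0, "wz": 0}
    - {"dx": 0, "dy": 0, "dz": -0.015, "wx": 0, "wy": 0, "wz": 0}

```text
time_s: 22.22
eef_pos: [0.5302, 0.2952, 0.0399]
eef_rot: [0.0, 0.65, 0.76, -0.0]
wrist_force: [-9.1, -4.3, 18.3]
opening: 0.002
grasp_force: 8.9
```

The lid is firmly on its stop. Now I'll back off and take a last look.

Request:
servo_tool:
  steps:
    - {"dx": 0, "dy": 0, "dz": 0.05, "wx": 0, "wy": 0, "wz": 0}
    - {"dx": 0, "dy": 0, "dz": 0.2, "wx": 0, "wy": 0, "wz": 0}
    - {"dx": 0, "dy": 0, "dz": 0.4, "wx": 0, "wy": 0, "wz": 0}
    - {"dx": 0, "dy": 0, "dz": 0.7, "wx": 0, "wy": 0, "wz": 0}
    - {"dx": 0, "dy": 0, "dz": 1.0, "wx": 0, "wy": 0, "wz": 0}

```text
time_s: 22.63
eef_pos: [0.5294, 0.2948, 0.1377]
eef_rot: [-0.0, 0.651, 0.759, -0.001]
wrist_force: [1.4, 0.3, 0.9]
opening: 0.0
grasp_force: 0.0
```

Request:
servo_tool:
  steps:
    - {"dx": 0, "dy": -0.2, "dz": 0.1, "wx": 0, "wy": 0, "wz": 0}
    - {"dx": 0, "dy": -0.4, "dz": 0.2, "wx": 0, "wy": 0, "wz": 0}
    - {"dx": 0, "dy": -0.6, "dz": 0.3, "wx": 0, "wy": 0, "wz": 0}
    - {"dx": 0, "dy": -0.8, "dz": 0.3, "wx": 0, "wy": 0, "wz": 0}
    - {"dx": 0, "dy": -1.0, "dz": 0.3, "wx": 0, "wy": 0, "wz": 0}

```text
time_s: 23.05
eef_pos: [0.5308, 0.1943, 0.1687]
eef_rot: [0.001, 0.65, 0.76, 0.001]
wrist_force: [0.9, 0.1, 0.2]
opening: 0.001
grasp_force: 0.0
```

Request:
servo_tool:
  steps:
    - {"dx": 0, "dy": 0, "dz": 0, "wx": 0, "wy": 0, "wz": 0}
    - {"dx": 0, "dy": 0, "dz": 0, "wx": 0, "wy": 0, "wz": 0}
    - {"dx": 0, "dy": 0, "dz": 0, "wx": 0, "wy": 0, "wz": 0}
    - {"dx": 0, "dy": 0, "dz": 0, "wx": 0, "wy": 0, "wz": 0}
    - {"dx": 0, "dy": 0, "dz": 0, "wx": 0, "wy": 0, "wz": 0}

```text
time_s: 23.47
eef_pos: [0.5299, 0.1959, 0.1674]
eef_rot: [-0.0, 0.65, 0.76, 0.0]
wrist_force: [-0.9, 0.2, 0.4]
opening: 0.001
grasp_force: 0.0
```

```bash
python3 - <<'E'
from h import *
s=cam('side'); save(s,'s7.png')
E
```

```text
(no output)
```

View pics/s7.png

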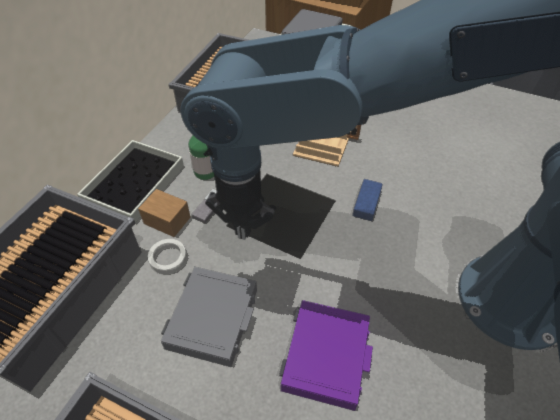

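The grey lid is flat on the case at about (210,312), the gripper is clear of it, and the bystanders are where they were. Handing in.

```bash
python3 -c "
from h import *
print(workorder.hand_in())"
```

```text
the job is handed in; nothing more can be done
None
```

The short abacus was laid flat on the black mat and let go, then laid flat in the grey case with the lid pressed fully shut; the job is handed in at about 24 s robot time, but hand-in returned no verdict.

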